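# Make up two kits of spun shells and fittings

### The arm

A 6-joint arm with a two-finger parallel gripper is mounted at the origin on the work surface. World frame = base frame: x ahead of the robot, y to its left, z up, the work surface at z = 0. Lengths are in m, angles in rad, forces in N, time in s.
With the tool pointing down it reaches from about 0.35 to 0.875 m from the base axis. Payload 4.2 kg.
Tool frame: the origin (TCP) lies at the very end of the fingers, on their centre line; the grasp point (between the pads) lies 19 mm behind it; z points along the fingers, y is the direction in which the jaws open and shut (so a half turn about z gives the same grasp; the last joint's range is limited). The gripper opens to 87 mm and grips with 3 to 60 N. Pads are 19 mm wide; open, the fingers measure 117 mm over their backs; the gripper's body (75 mm by 190 mm) begins 51 mm behind the grasp point.
Start: joints at [-0.951, 0.385, 0.008, 0, -1.194, -0.259], TCP at [0.221, -0.585, 0.223] pointing down, gripper open.
Joint ranges: [-3.14, 3.14], [-1.21, 2.06], [-1.07, 1.41], [-3.16, 2.05], [-2.99, -0.16], [-3.1, 3.1]. Speed limits (rad/s): [2.79, 2.79, 3.14, 3.14, 3.14, 3.14].

### API

Orientations are given as a unit quaternion [w, x, y, z].
In Python, from workcell import bot gives the robot as it stands.
- The arm moves only by the shell command python3 -m handwheel 'ROWS' [FORCE]. ROWS is JSON, a list of rows, each a list of 5 numbers: the shift along the world's x, y, z in mm, then the turn about the world's z in rad, then the closure, from 0 (fully open) to 1 (shut). A call has 1 to 8 rows; each row shifts and turns the commanded pose from where the row before left it; what a row does not reach is not made up. A row lasts 1/8 s, in which the tool goes at most 62.5 mm and 10.7 degrees, less where a joint would pass 70% of its speed; a pose out of reach is approached as far as the arm can. A call with a gripper value outside its range is refused whole. The fingers move at their own pace and stop on an object; FORCE is the grip in N (left out, the last holds). Time passes only in rows, so rows that do not move let the fingers close. It gives the time, the measured TCP pose, the force and the opening at its end, in the units of the state.
- bot.read_state(): the state, without advancing time (a new reading comes with each control period).
- bot.grab_frame(name): name is "scene" or "top"; returns a dict with "frame" (400x640x3 uint8, red, green, blue), "intrinsics" (3x3 intrinsics, pixels), "dist_coeffs" ([k1, k2, p1, p2, k3] as OpenCV has them; the pictures are not rectified), "view" (4x4, takes a point from world to camera coordinates). Camera axes: x right, y up, looking along -z (the intrinsics and any distortion apply to the point x, -y, -z); pixel columns grow to the right and rows downward; lengths in m; the calibration is good to about 2 mm. A picture is of the moment at which its call begins. There is no depth.
- bot.hand_in(): hands the job in, once; it reports no verdict.
Trained networks look in a picture, given as the dict that the camera call returned (one of the last four; its "shot" number tells which), for a name from the list of things; names that differ only in an ending like _2 or _b are one class to them, and where a whole thing is asked for, a point or a joint stands for the part that bears it (a point fixed in the world has none). Each returns a list of dicts, best first, with "p" (0 to 1); they miss things now and then, are a little off and sometimes report something else, mostly with a low value. They report only what shows in the picture. A call takes as long as a camera call. They do not tell look-alikes from the thing itself.
- bot.masks_of(picture, label): "pixels" (400x640 bool, what is visible of it) and "location" ([column, row] in pixels, amid what is visible of it).
- bot.tip_of(picture, label): "location" ([column, row] in pixels: a listed point, or the origin of a listed thing).
The state is a dict: "clock": time; "joint_positions": joint angles; "qd": joint speeds; "joint_efforts": joint torques, N m; "ee_pos": TCP position; "orientation": TCP orientation; "ft_force": force on the tool from outside, world axes, zero at the start; "torque": the same for the moment, N m; "opening": finger opening in m.
Only numpy, scipy, OpenCV 4.12 (cv2) and the standard library are available. Lean on these libraries where they do the work, as an engineer would, in place of code of your own. Each camera call takes 0.05 s, during which the arm holds its last target.

### The job

Make up the two kits on their boards: the aluminium bottle (big pocket) and the brass collar (small pocket) go on the blue board; the aluminium cone (big pocket), the red cap (middle pocket) and the white bush (smallest, end pocket) go on the yellow board. Stand each part upright and flat on the floor of its pocket, never tip the bottle or the cone over, and leave the dark steel collar where it is.

Things in the scene. Friction and masses are not known exactly. Their poses are not given: they have to be found in the camera images.
- blue_board: flat blue kit board, fixed to the bench, 98 (x) by 156 (y) by 10 mm thick, origin at the centre of its underside. Two round pockets 6 mm deep with a black-lined floor (pocket floor 4 mm above the origin) in a row along its y axis: the big one, 72 mm across, centred at y = +34 mm, for the shell; the small one, 60 mm across, centred at y = -39 mm, for the fitting (both at x = 0).
- yellow_board: flat yellow kit board, fixed to the bench, 98 (x) by 228 (y) by 10 mm thick, origin at the centre of its underside. Three round pockets 6 mm deep with a black-lined floor (pocket floor 4 mm above the origin) in a row along its y axis, all at x = 0: the big one, 82 mm across, at y = +66 mm, for the shell; the middle one, 62 mm across, at y = -13 mm; the end one, the smallest, 54 mm across, at y = -78 mm.
- bottle: the bottle: spun aluminium bottle-shaped shell, straight body 56 mm across up to 55 mm, sloping shoulder to 72 mm, then a straight neck 26 mm across up to the top at 100 mm. Stands upright, z axis up, origin at the centre of its underside; loose, about 150 g.
- cone: the cone: spun aluminium funnel-shaped shell, 66 mm across at the foot rim (6 mm high), narrowing to 50 mm height, then a straight neck 26 mm across up to the top at 80 mm. Stands upright, z axis up, origin at the centre of its underside; loose, about 130 g.
- brass_collar: yellow brass ring collar, 44 mm outside, 26 mm bore, 32 mm high. Stands upright, z axis up, origin at the centre of its underside; loose, about 120 g.
- steel_collar: dark grey steel ring collar of the same shape as the brass one (44 mm outside, 26 mm bore, 32 mm high). Stands upright, z axis up, origin at the centre of its underside; loose, about 120 g. Not wanted in either kit.
- red_cap: red plastic cap: skirt 46 mm across and 12 mm high (14 mm where the knob starts), with a straight round knob 24 mm across on top, up to 38 mm. Stands upright, z axis up, origin at the centre of its underside; loose, about 50 g.
- white_bush: white plastic flanged bush: flange 38 mm across and 6 mm high at the foot, then a straight stem 24 mm across from 7 mm up to 34 mm. Stands upright, z axis up, origin at the centre of its underside; loose, about 40 g.
Things that resemble listed ones, but are neither listed nor needed, are in the scene too. Of the things shaped like the red_cap, the red one is meant.

How it is judged:
At the end, for the whole second after the job is handed in: Each part in its own pocket of its own board, within 11 mm of the pocket centre in board x and y, foot on the pocket floor (1 to 7 mm above the board's underside), upright within 0.08 rad, released and at rest; the steel collar within 20 mm of its start (x of bottle in the frame of blue_board between -0.011 and 0.011 m and y of bottle in the frame of blue_board between 0.023 and 0.045 m and z of bottle in the frame of blue_board between 0.001 and 0.007 m and angle between each of bottle, brass_collar, cone, red_cap, white_bush's own z axis and vertical below 0.08 rad and linear speed of each of bottle, brass_collar, cone, red_cap, white_bush below 0.02 m/s and angular speed of each of bottle, brass_collar, cone, red_cap, white_bush below 0.3 rad/s and contact force between each of bottle, brass_collar, cone, red_cap, white_bush and the fingers below 0.05 N and x of brass_collar in the frame of blue_board between -0.011 and 0.011 m and y of brass_collar in the frame of blue_board between -0.05 and -0.028 m and z of brass_collar in the frame of blue_board between 0.001 and 0.007 m and x of cone in the frame of yellow_board between -0.011 and 0.011 m and y of cone in the frame of yellow_board between 0.055 and 0.077 m and z of cone in the frame of yellow_board between 0.001 and 0.007 m and x of red_cap in the frame of yellow_board between -0.011 and 0.011 m and y of red_cap in the frame of yellow_board between -0.024 and -0.002 m and z of red_cap in the frame of yellow_board between 0.001 and 0.007 m and x of white_bush in the frame of yellow_board between -0.011 and 0.011 m and y of white_bush in the frame of yellow_board between -0.089 and -0.067 m and z of white_bush in the frame of yellow_board between 0.001 and 0.007 m and distance of steel_collar from where it was at the start of the episode below 0.02 m); the robot touches nothing.
It fails at once if the bottle or the cone is tipped by more than 0.6 rad (angle between any of bottle, cone's own z axis and vertical above 0.6 rad).
It fails at once if the dark steel collar is moved by more than 20 mm (distance of steel_collar from where it was at the start of the episode above 0.02 m).
It also fails if it takes over 128 s, if anything falls off the work surface, if the arm or the gripper's body presses on something with over 40 N, if the wrist force passes 120 N, or if a joint passes its speed limit or range.

## Working session

There is one attempt and no reset: what is moved stays moved. The work goes in short steps, Python scripts to look and compute and a shell command to move; the robot and the scene stay as the last step left them, time stands still between calls to the robot, and variables do not carry over. Pictures are saved under pics/ and viewed, and the job is handed in when it is done.

```bash
ls; mkdir -p pics; python3 - <<'E'
from workcell import bot
import cv2
s=bot.read_state(); print({k:s[k] for k in('clock','ee_pos','orientation','opening','ft_force')})
for n in('scene','top'):
    f=bot.grab_frame(n); cv2.imwrite(f'pics/{n}0.png',f['frame'][:,:,::-1]); print(n,f['intrinsics'],f['dist_coeffs'],f['view'])
E
```

```text
pics
{'clock': 0.0, 'ee_pos': array([ 0.22044892, -0.58418984,  0.22146058]), 'orientation': array([-2.49374505e-04, -1.79318747e-01,  9.83790428e-01,  1.05792809e-03]), 'opening': 0.08689882859518412, 'ft_force': array([ 0.07188476,  0.35664136, -0.09593098])}
scene [[369.3639172    0.         322.19003722]
 [  0.         369.3639172  199.66138426]
 [  0.           0.           1.        ]] [0.02712476 0.         0.         0.         0.        ] [[ 0.47033052  0.8824863   0.00267179 -0.31597228]
 [-0.50646422  0.26744372  0.81973645  0.26314679]
 [ 0.72269163 -0.38690024  0.57273467 -1.39768183]
 [ 0.          0.          0.          1.        ]]
top [[484.09993982   0.         309.17049988]
 [  0.         484.09993982 197.32030281]
 [  0.           0.           1.        ]] [-0.07323815  0.          0.          0.          0.        ] [[ 0.02604829 -0.99965821 -0.00222696  0.04210877]
 [ 0.99731027  0.0258343   0.06859168 -0.56155588]
 [-0.06851071 -0.00400767  0.99764233 -1.23398052]
 [ 0.          0.          0.          1.        ]]
```

View pics/scene0.png

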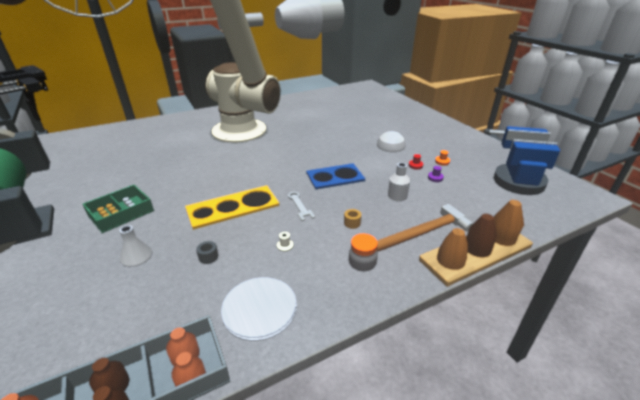

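View pics/top0.png

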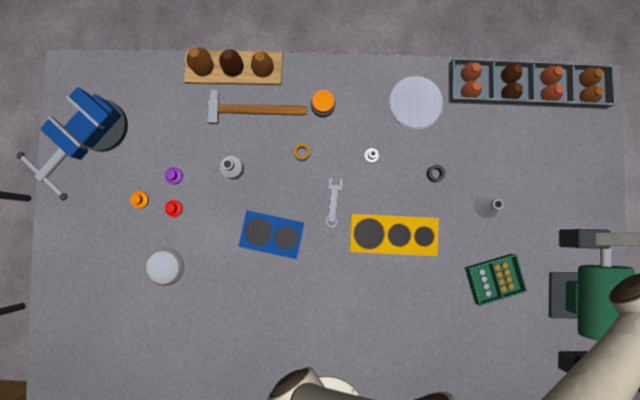

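The pictures show the bottle at top-view (231,167), brass collar (302,152), white bush (372,155), steel collar (436,173), cone (497,204), blue board (271,234) and yellow board (394,235). The caps are at (174,208) red, (139,199) orange and (173,175) purple.

```bash
cat > h.py <<'E'
import numpy as np, cv2
from workcell import bot
def ray(f,uv):
    n=cv2.undistortPoints(np.array([[uv]],float),f['intrinsics'],np.array(f['dist_coeffs']))[0,0]
    V=np.array(f['view']);R=V[:3,:3];t=V[:3,3]
    return -R.T@t, R.T@np.array([n[0],-n[1],-1.])
def at(f,uv,z):
    c,d=ray(f,uv); return c+d*(z-c[2])/d[2]
def proj(f,P):
    V=np.array(f['view']);P=np.atleast_2d(P);p=P@V[:3,:3].T+V[:3,3]
    p=p*[1,-1,-1]
    return cv2.projectPoints(p,np.zeros(3),np.zeros(3),f['intrinsics'],np.array(f['dist_coeffs']))[0][:,0]
E
python3 - <<'E'
from h import *
fs={n:bot.grab_frame(n) for n in('top','scene')}
for l in ['blue_board','yellow_board','bottle','cone','brass_collar','steel_collar','red_cap','white_bush']:
  for n,f in fs.items():
    z=0
    for d in bot.tip_of(f,l)[:4]: print(l,n,'tip',round(d['p'],2),np.round(d['location'],1),np.round(at(f,d['location'],z),4))
    for d in bot.masks_of(f,l)[:4]:
        print('   mask',n,round(d['p'],2),np.round(d['location'],1),d['pixels'].sum(), np.round(at(f,d['location'],z),4))
# crop pictures
f=fs['top']['frame'][:,:,::-1]
cv2.imwrite('pics/crop1.png',cv2.resize(f[140:270,120:320],None,fx=4,fy=4,interpolation=cv2.INTER_CUBIC))
cv2.imwrite('pics/crop2.png',cv2.resize(f[140:270,330:530],None,fx=4,fy=4,interpolation=cv2.INTER_CUBIC))
E
```

```text
blue_board top tip 0.97 [270.3 235. ] [0.4601 0.1559 0.    ]
   mask top 0.57 [269.9 232.3] 2303 [0.4672 0.1572 0.    ]
blue_board scene tip 0.92 [335.1 175.4] [0.4572 0.1591 0.    ]
   mask scene 0.83 [335.5 175.5] 1030 [0.4583 0.1599 0.    ]
yellow_board top tip 0.7 [392.8 236. ] [ 0.4657 -0.165   0.    ]
   mask top 0.57 [392.7 236.6] 3241 [ 0.4641 -0.1647  0.    ]
yellow_board scene tip 0.87 [232.7 208.8] [ 0.4791 -0.1677  0.    ]
yellow_board scene tip 0.68 [336.2 174.6] [0.4547 0.1644 0.    ]
   mask scene 0.81 [229.8 206.3] 2125 [ 0.4644 -0.1712  0.    ]
bottle top tip 0.74 [234.  167.6] [0.6353 0.2577 0.    ]
   mask top 0.7 [231.  168.2] 437 [0.6335 0.2656 0.    ]
   mask top 0.3 [487.8 207.2] 514 [ 0.5476 -0.4172  0.    ]
bottle scene tip 0.8 [396.7 198.4] [0.6444 0.2495 0.    ]
   mask scene 0.79 [401.  186.6] 609 [0.6016 0.2977 0.    ]
cone top tip 0.83 [484.1 206.6] [ 0.549  -0.4072  0.    ]
   mask top 0.68 [487.5 207.2] 549 [ 0.5476 -0.4163  0.    ]
cone scene tip 0.92 [136.6 257.5] [ 0.5585 -0.4115  0.    ]
   mask scene 0.65 [134.  251.6] 877 [ 0.5351 -0.4146  0.    
[... 890 characters left out ...]
0.5239 0.4168 0.    ]
red_cap scene tip 0.6 [438.5 163.1] [0.5465 0.4911 0.    ]
red_cap scene tip 0.46 [436.4 173.1] [0.5912 0.4418 0.    ]
   mask scene 0.7 [438.3 175. ] 191 [0.6026 0.439  0.    ]
   mask scene 0.6 [442.5 159.8] 130 [0.5359 0.5179 0.    ]
   mask scene 0.51 [417.2 163.6] 107 [0.517  0.4286 0.    ]
   mask scene 0.35 [229.8 205.3] 2133 [ 0.4599 -0.1699  0.    ]
white_bush top tip 0.61 [373.  156.8] [ 0.6735 -0.1094  0.    ]
white_bush top tip 0.47 [430.4 174.5] [ 0.6305 -0.2627  0.    ]
   mask top 0.53 [373.8 156.3] 166 [ 0.6749 -0.1115  0.    ]
white_bush scene tip 0.47 [284.6 245.1] [ 0.6764 -0.1026  0.    ]
   mask scene 0.58 [285.3 242.8] 198 [ 0.6697 -0.0979  0.    ]
```

View pics/crop1.png

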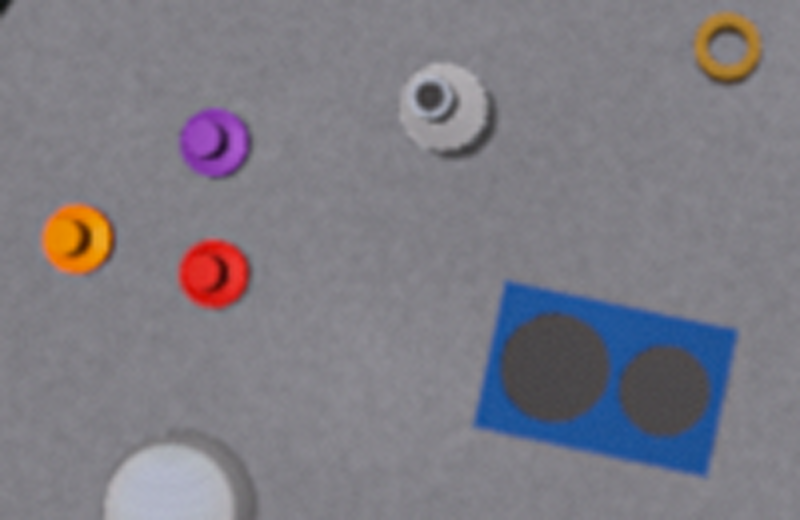

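View pics/crop2.png

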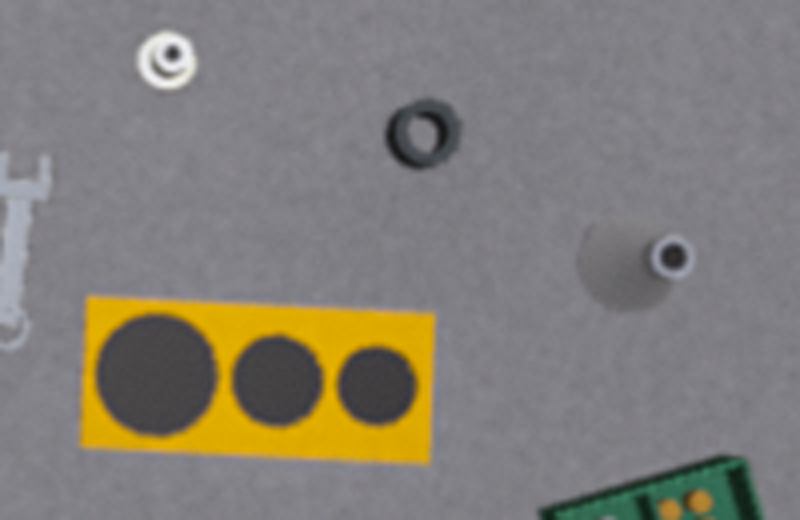

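```bash
python3 - <<'E'
from h import *
f=bot.grab_frame('top'); im=f['frame'].copy(); hsv=cv2.cvtColor(im,cv2.COLOR_RGB2HSV)
def comp(mask,near,fill=True):
    n,l,s,c=cv2.connectedComponentsWithStats(mask.astype(np.uint8))
    k=min(range(1,n),key=lambda i:np.hypot(*(c[i]-near)) if s[i,4]>40 else 1e9); return (l==k)
ov=[]
def circ(x,y,z,r,): ov.append(proj(f,[[x+r*np.cos(a),y+r*np.sin(a),z] for a in np.linspace(0,6.3,40)]))
for nm,lo,hi,c,L,pk in [('blue',(100,120,60),(125,255,255),(271,234),.156,[(.034,.036),(-.039,.03)]),('yellow',(18,120,90),(32,255,255),(394,235),.228,[(.066,.041),(-.013,.031),(-.078,.027)])]:
    m=comp(cv2.inRange(hsv,lo,hi)>0,c)
    cn,hi_=cv2.findContours(m.astype(np.uint8),cv2.RETR_CCOMP,cv2.CHAIN_APPROX_NONE)
    ext=max(cn,key=cv2.contourArea)[:,0]
    w=np.array([at(f,p.astype(float),.01)[:2] for p in ext])
    (cx,cy),(a,b),ang=cv2.minAreaRect((w*1000).astype(np.float32)); box=cv2.boxPoints(((cx,cy),(a,b),ang))
    print(nm,'rect',round(cx,1),round(cy,1),round(a,1),round(b,1),ang)
    hs=[c for c in cn if 80<cv2.contourArea(c)<1500 and cv2.contourArea(c)<cv2.contourArea(max(cn,key=cv2.contourArea))*.5]
    H=[]
    for h in hs:
        w=np.array([at(f,p.astype(float),.01)[:2] for p in h[:,0]]); (x,y),r=cv2.minEnclosingCircle((w*1000).astype(np.float32))
        M=cv2.moments((w*1000).astype(np.float32)); H.append((M['m10']/M['m00'],M['m01']/M['m00'],r)); 
    H=sorted(H,key=lambda h:-h[2]); print(' holes',np.round(H,1))
    d=np.array(H[0][:2])-H[-1][:2]; d/=np.linalg.norm(d)  # board +y dir
    yaw=np.arctan2(-d[0],d[1]); o=np.array([cx,cy])/1000
    print(' yaw',yaw)
    for py,r in pk:
        q=o+d*py; print('  pocket',py,np.round(q,4)); circ(*q,.01,r)
m=comp(cv2.inRange(hsv,(0,150,80),(5,255,255))+cv2.inRange(hsv,(174,150,80),(180,255,255))>0,(174,208))
c=np.argwhere(m).mean(0)[::-1]; print('red',m.sum(),c,at(f,c,.013))
x,y,_=at(f,c,.013);
def px(u,v,o): return ((u+.5)/4-.5+o[0],(v+.5)/4-.5+o[1])
o1,o2=(120,140),(330,140)
P={'red':(px(214,274,o1),.012,.023,.038,.012),'bottle':(px(430,98,o1),.1,.013,.055,.028),'brass':(px(728,46,o1),.032,.022,.032,.013),'bush':(px(167,61,o2),.006,.019,.034,.012),'steel':(px(425,131,o2),.032,.022,.032,.013),'cone':(px(672,257,o2),.08,.013,.006,.033),
'orange':(px(78,239,o1),.012,.023,.038,.012),'purple':(px(215,143,o1),.012,.023,.038,.012)}
for k,(uv,z,r,z2,r2) in P.items():
    p=at(f,uv,z); print(k,np.round(p[:2],4)); circ(*p[:2],z,r); circ(*p[:2],z2,r2)
big=cv2.resize(im,None,fx=4,fy=4,interpolation=cv2.INTER_CUBIC)
for o in ov: cv2.polylines(big,[np.int32((o+.5)*4-.5)],True,(0,255,0),1)
for i,(a,o) in enumerate([('a',o1),('b',o2)]):
    cv2.imwrite(f'pics/ov{i}.png',big[o[1]*4:o[1]*4+520,o[0]*4:o[0]*4+800,::-1])
E
```

```text
blue rect 462.5 153.7 154.0 96.2 79.44994354248047
 holes [[468.6 186.6  37.6]
 [455.2 115.1  31.5]]
 yaw -0.18573086001185546
  pocket 0.034 [0.4688 0.1871]
  pocket -0.039 [0.4553 0.1153]
yellow rect 469.6 -166.3 229.1 98.4 88.78653717041016
 holes [[ 471.5  -99.9   41.3]
 [ 469.6 -178.7   30.9]
 [ 467.9 -243.9   27.1]]
 yaw -0.025305050028446085
  pocket 0.066 [ 0.4712 -0.1004]
  pocket -0.013 [ 0.4692 -0.1793]
  pocket -0.078 [ 0.4676 -0.2443]
red 225 [173.12444444 208.        ] [0.52350925 0.41163456 0.013     ]
red [0.5232 0.4119]
bottle [0.6307 0.2586]
brass [0.6784 0.0792]
bush [ 0.6776 -0.1043]
steel [ 0.6325 -0.269 ]
cone [ 0.5519 -0.4125]
orange [0.5438 0.5036]
purple [0.6094 0.4152]
```

```bash
sleep 1
```

```text
(no output)
```

View pics/ov0.png

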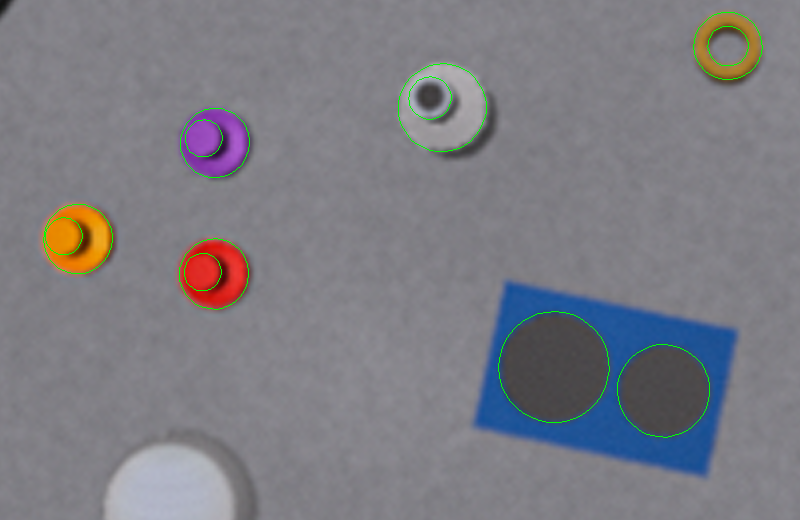

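View pics/ov1.png

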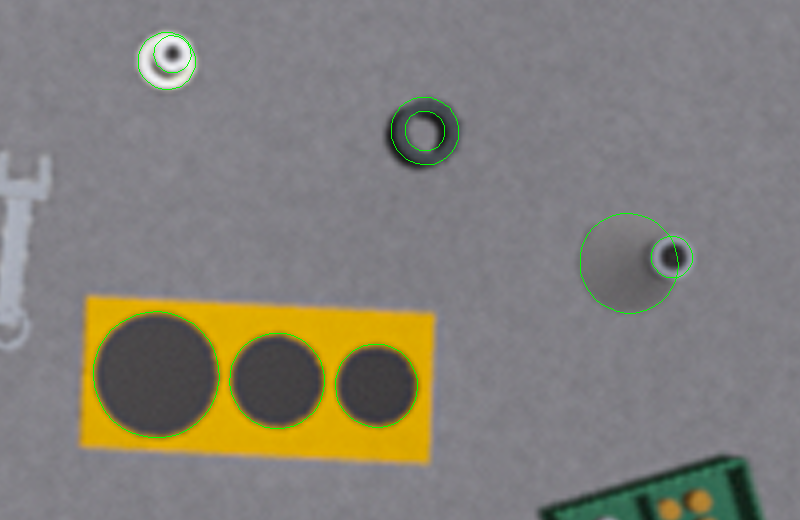

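Both overlay fits agree with the picture. The red cap is the one at top-view (174,208), which is clearly red in the enlarged crop; the orange (139,199) and purple (173,175) ones are look-alikes. I'll place the small parts first, gripping above board height, starting with the bush.

```bash
python3 -m handwheel '[[38,40,0,0.15,0.4],[38,40,0,0.15,0.4],[38,40,0,0.15,0.4],[38,40,0,0.15,0.4],[38,40,0,0.15,0.4],[38,40,0,0.15,0.4],[38,40,0,0.15,0.4],[38,40,0,0.15,0.4]]' 15
python3 -m handwheel '[[38,40,-20,0,0.4],[38,40,-20,0,0.4],[38,40,-20,0,0.4],[38,40,-20,0,0.4],[0,0,0,0,0.4],[0,0,0,0,0.4]]'
```

```text
clock: 2.85
ee_pos: [0.5258, -0.2633, 0.2229]
orientation: [0.0, -0.705, 0.709, -0.0]
ft_force: [-0.2, -0.4, -0.9]
opening: 0.0522
clock: 3.6
ee_pos: [0.6765, -0.1048, 0.1425]
orientation: [-0.0, -0.704, 0.71, 0.0]
ft_force: [-0.4, -0.8, 0.6]
opening: 0.0523
```

```bash
python3 -m handwheel '[[1,0,-50,0,0.4],[0,0,-50,0,0.4],[0,0,-25,0,0.4],[0,0,-5,0,0.4],[0,0,0,0,0.4]]'
python3 -m handwheel '[[0,0,0,0,1],[0,0,0,0,1],[0,0,0,0,1],[0,0,0,0,1],[0,0,0,0,1]]' 15
```

```text
clock: 4.22
ee_pos: [0.6783, -0.1057, 0.0142]
orientation: [0.001, -0.703, 0.711, -0.001]
ft_force: [-1.1, 0.2, 1.1]
opening: 0.0523
clock: 4.85
ee_pos: [0.6778, -0.1046, 0.0129]
orientation: [0.0, -0.704, 0.711, -0.0]
ft_force: [0.2, -0.3, 2.8]
opening: 0.0228
```

```bash
python3 -m handwheel '[[0,0,40,0,1],[0,0,40,0,1],[-42,-28,0,0,1],[-42,-28,0,0,1],[-42,-28,0,0,1],[-42,-28,0,0,1],[-42,-28,0,0,1],[0,0,0,0,1]]'
python3 - <<'E'
from h import *
for n in('scene','top'):
    f=bot.grab_frame(n); cv2.imwrite(f'pics/{n}1.png',f['frame'][:,:,::-1])
print(bot.read_state()['opening'])
E
```

```text
clock: 5.85
ee_pos: [0.4643, -0.2458, 0.0924]
orientation: [-0.0, -0.702, 0.712, 0.001]
ft_force: [1.1, 0.6, -0.6]
opening: 0.0229
0.022803862996504245
```

View pics/scene1.png

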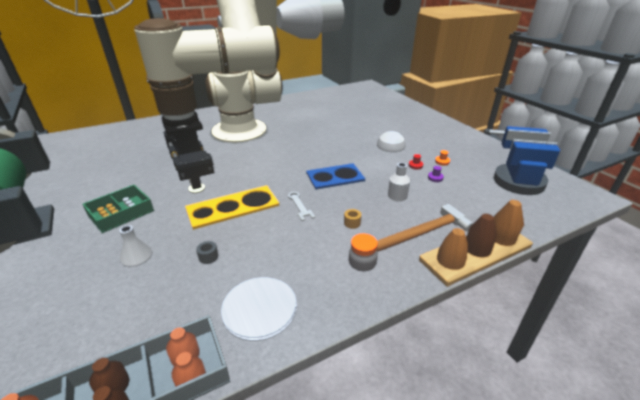

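The bush is in the gripper, at scene (196,187). Lowering it now.

```bash
python3 -m handwheel '[[3,1,-40,0,1],[0,0,-20,0,1],[0,0,-8,0,1],[0,0,-3,0,1],[0,0,-2,0,1],[0,0,0,0,1]]'
```

```text
clock: 6.7
ee_pos: [0.4712, -0.2438, 0.0201]
orientation: [0.0, -0.704, 0.711, -0.001]
ft_force: [0.2, 0.3, 0.2]
opening: 0.0228
```

```bash
python3 -m handwheel '[[-2,0,-2,0,1],[0,0,-1,0,1],[0,0,0,0,1]]'
```

```text
clock: 7.08
ee_pos: [0.4684, -0.2438, 0.0169]
orientation: [-0.0, -0.704, 0.711, 0.0]
ft_force: [-1.1, 0.2, 2.2]
opening: 0.0231
```

```bash
python3 -m handwheel '[[0,0,0,0,0.4],[0,0,0,0,0.4],[0,0,0,0,0.4],[0,0,40,0,0.4],[0,0,50,0,0.4],[0,0,35,0,0.4],[5,55,0,0,0.4],[5,55,0,0,0.4]]'
python3 -m handwheel '[[5,55,0,0,0.4],[5,55,0,0,0.4],[5,55,0,0,0.4],[5,55,0,0,0.4],[5,55,0,0,0.4],[5,55,0,0,0.4],[5,55,0,0,0.4],[5,55,0,0,0.4]]'
python3 -m handwheel '[[5,55,0,0,0.4],[0,51,0,0,0.4],[0,0,0,0,0.4],[0,0,0,0,0.4]]'
python3 - <<'E'
from h import *
f=bot.grab_frame('top'); cv2.imwrite('pics/top2.png',cv2.resize(f['frame'][130:270,120:480,::-1],None,fx=2.2,fy=2.2))
E
```

```text
clock: 8.07
ee_pos: [0.4789, -0.1329, 0.1421]
orientation: [0.001, -0.703, 0.711, -0.001]
ft_force: [0.7, -0.9, -0.6]
opening: 0.0523
clock: 9.07
ee_pos: [0.5185, 0.3082, 0.1415]
orientation: [0.0, -0.704, 0.71, -0.0]
ft_force: [-0.7, -0.3, 0.2]
opening: 0.0522
clock: 9.57
ee_pos: [0.5232, 0.4118, 0.1409]
orientation: [-0.001, -0.704, 0.711, -0.0]
ft_force: [-0.4, -0.1, 0.2]
opening: 0.052
```

View pics/top2.png

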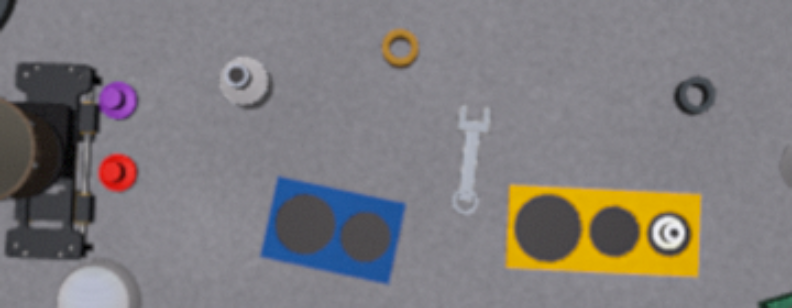

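The bush sits centred in its pocket at crop (668,233), and the gripper is above the red cap. The cap shows at crop (118,172) beside the gripper because of parallax.

```bash
python3 -m handwheel '[[0,0,-50,0,0.4],[0,0,-45,0,0.4],[0,0,-22,0,0.4],[0,0,-5,0,0.4],[0,0,0,0,0.4]]'
python3 -m handwheel '[[0,0,0,0,1],[0,0,0,0,1],[0,0,0,0,1],[0,0,0,0,1],[0,0,0,0,1]]' 15
```

```text
clock: 10.25
ee_pos: [0.5243, 0.4119, 0.0205]
orientation: [0.001, -0.703, 0.711, -0.0]
ft_force: [-0.3, 0.6, 0.8]
opening: 0.0523
clock: 10.88
ee_pos: [0.5237, 0.4124, 0.0199]
orientation: [0.0, -0.704, 0.711, -0.0]
ft_force: [-1.4, -0.2, 1.7]
opening: 0.0226
```

```bash
python3 -m handwheel '[[0,0,50,0,1],[0,0,50,0,1],[-5,-54,0,0,1],[-5,-54,0,0,1],[-5,-54,0,0,1],[-5,-54,0,0,1],[-5,-54,0,0,1],[-5,-54,0,0,1]]'
python3 -m handwheel '[[-5,-54,0,0,1],[-5,-54,0,0,1],[-5,-54,0,0,1],[-5,-54,0,0,1],[-5,-52,0,0,1],[0,0,0,0,1],[0,0,0,0,1]]'
```

```text
clock: 11.88
ee_pos: [0.4931, 0.0866, 0.1195]
orientation: [0.0, -0.704, 0.711, 0.0]
ft_force: [0.2, 0.4, -0.4]
opening: 0.023
clock: 12.75
ee_pos: [0.4684, -0.1798, 0.1193]
orientation: [-0.0, -0.703, 0.711, 0.0]
ft_force: [0.8, -0.4, -0.7]
opening: 0.0228
```

```bash
python3 -m handwheel '[[1,0,-45,0,1],[0,0,-35,0,1],[0,0,-10,0,1],[0,0,-3,0,1],[0,0,-2,0,1],[0,0,0,0,1],[0,0,0,0,1]]'
```

```text
clock: 13.62
ee_pos: [0.4701, -0.1798, 0.0253]
orientation: [0.001, -0.704, 0.711, -0.001]
ft_force: [-0.4, -0.7, 0.0]
opening: 0.0227
```

```bash
python3 -m handwheel '[[0,0,-1,0,1],[0,0,-1,0,1],[0,0,0,0,1],[0,0,0,0,0.3],[0,0,0,0,0.3],[0,0,0,0,0.3],[0,0,50,0,0.3],[0,0,50,0,0.3]]'
python3 -m handwheel '[[35,43,0,0,0.3],[35,43,0,0,0.3],[35,43,0,0,0.3],[35,43,0,0,0.3],[35,43,0,0,0.3],[33,44,0,0,0.3],[0,0,0,0,0.3],[0,0,0,0,0.3]]'
```

```text
clock: 14.62
ee_pos: [0.4691, -0.1798, 0.123]
orientation: [-0.001, -0.704, 0.711, 0.001]
ft_force: [0.7, -0.7, 0.7]
opening: 0.0585
clock: 15.62
ee_pos: [0.677, 0.0791, 0.1216]
orientation: [-0.001, -0.704, 0.711, 0.001]
ft_force: [-0.4, -0.0, -0.5]
opening: 0.0609
```

```bash
python3 -m handwheel '[[1,0,-50,0,0.3],[0,0,-40,0,0.3],[0,0,-17,0,0.3],[0,0,-4,0,0.3],[0,0,0,0,0.3]]'
python3 -m handwheel '[[0,0,0,0,1],[0,0,0,0,1],[0,0,0,0,1],[0,0,0,0,1],[0,0,0,0,1]]' 25
python3 -m handwheel '[[0,0,45,0,1],[0,0,45,0,1],[0,0,0,0,1]]'
python3 - <<'E'
from h import *
f=bot.grab_frame('scene'); cv2.imwrite('pics/scene3.png',f['frame'][:,:,::-1])
f=bot.grab_frame('top'); cv2.imwrite('pics/top3.png',cv2.resize(f['frame'][130:270,330:530,::-1],None,fx=4,fy=4))
E
```

```text
clock: 16.25
ee_pos: [0.6796, 0.0792, 0.0131]
orientation: [0.001, -0.704, 0.711, -0.001]
ft_force: [-0.0, 0.5, 0.2]
opening: 0.0608
clock: 16.88
ee_pos: [0.679, 0.0795, 0.0125]
orientation: [0.0, -0.704, 0.71, -0.0]
ft_force: [-1.6, -0.1, 5.7]
opening: 0.0439
clock: 17.25
ee_pos: [0.6813, 0.0799, 0.1058]
orientation: [0.004, -0.704, 0.71, -0.002]
ft_force: [-0.7, -0.0, -1.8]
opening: 0.0436
```

View pics/scene3.png

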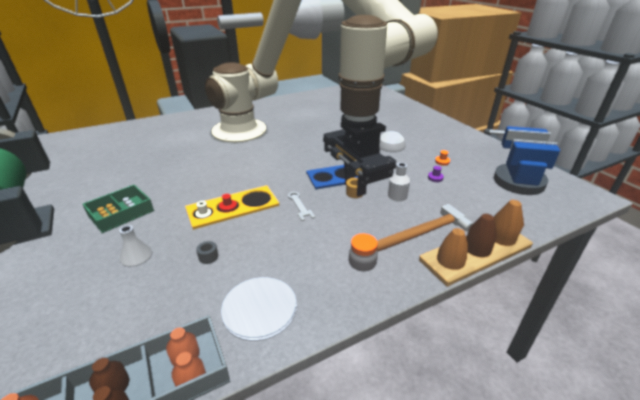

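View pics/top3.png

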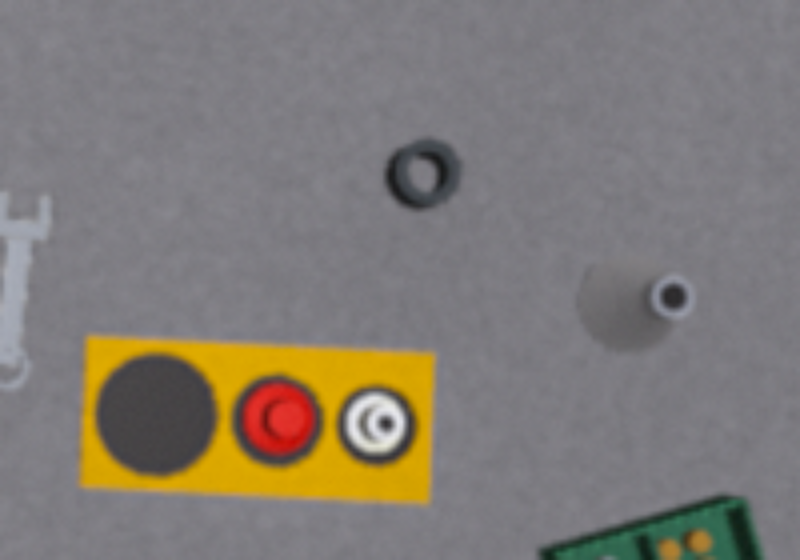

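The cap and bush sit centred in their pockets, crop (278,420) and (377,425). The brass collar is gripped, at scene (354,187).

```bash
python3 -m handwheel '[[-45,7,0,0,1],[-45,7,0,0,1],[-45,7,0,0,1],[-45,7,0,0,1],[-44,8,0,0,1],[0,0,0,0,1],[0,0,0,0,1]]'
```

```text
clock: 18.23
ee_pos: [0.4546, 0.1153, 0.1009]
orientation: [-0.001, -0.704, 0.71, 0.0]
ft_force: [0.6, 0.4, -1.5]
opening: 0.0432
```

```bash
python3 -m handwheel '[[0,0,-45,0,1],[0,0,-25,0,1],[0,0,-8,0,1],[0,0,-3,0,1],[0,0,-2,0,1],[0,0,0,0,1],[0,0,0,0,1]]'
```

```text
clock: 19.1
ee_pos: [0.455, 0.1155, 0.0192]
orientation: [0.001, -0.704, 0.711, -0.0]
ft_force: [0.0, 0.6, -0.8]
opening: 0.0435
```

```bash
python3 -m handwheel '[[0,0,-1,0,1],[0,0,-1,0,1],[0,0,-1,0,1],[0,0,0,0,0.3],[0,0,0,0,0.3],[0,0,0,0,0.3],[0,0,50,0,0.3],[0,0,55,0,0.3]]'
python3 -m handwheel '[[0,0,50,0,0.4],[44,36,0,0,0.4],[44,36,0,0,0.4],[44,36,0,0,0.4],[44,35,0,0,0.4],[0,0,0,0,0.4],[0,0,0,0,0.4]]'
```

```text
clock: 20.1
ee_pos: [0.4541, 0.1149, 0.1209]
orientation: [-0.002, -0.704, 0.711, 0.0]
ft_force: [1.5, 0.4, -0.6]
opening: 0.0606
clock: 20.98
ee_pos: [0.63, 0.2579, 0.1694]
orientation: [-0.001, -0.704, 0.711, 0.0]
ft_force: [0.2, 0.1, -0.6]
opening: 0.0521
```

```bash
python3 -m handwheel '[[1,1,-45,0,0.4],[0,0,-35,0,0.4],[0,0,-12,0,0.4],[0,0,0,0,0.4],[0,0,0,0,0.4]]'
python3 -m handwheel '[[0,0,0,0,0.6],[0,0,0,0,0.65],[0,0,0,0,0.7],[0,0,0,0,0.8],[0,0,0,0,1],[0,0,0,0,1],[0,0,0,0,1]]' 25
python3 - <<'E'
from h import *
f=bot.grab_frame('scene'); cv2.imwrite('pics/scene4.png',cv2.resize(f['frame'][100:260,280:480,::-1],None,fx=3.5,fy=3.5))
E
```

```text
clock: 21.6
ee_pos: [0.6326, 0.2597, 0.0808]
orientation: [0.002, -0.704, 0.711, -0.001]
ft_force: [-0.5, -0.6, 0.2]
opening: 0.052
clock: 22.48
ee_pos: [0.6316, 0.2593, 0.0786]
orientation: [-0.0, -0.704, 0.711, 0.0]
ft_force: [-1.3, 0.6, 1.2]
opening: 0.0248
```

View pics/scene4.png

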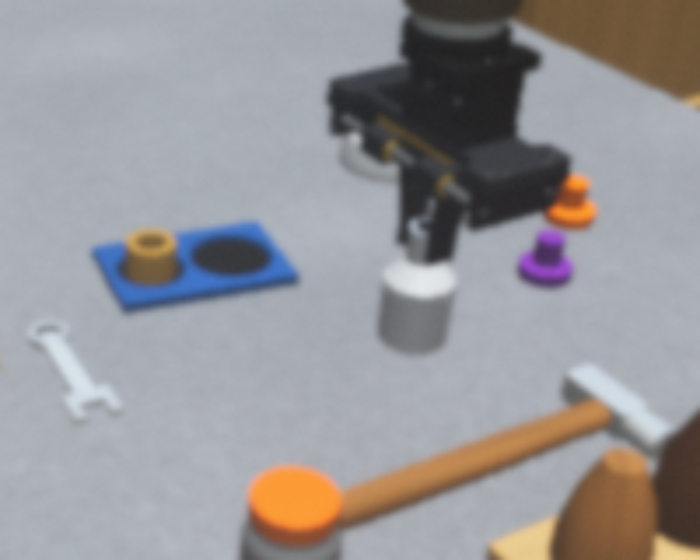

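The brass collar is in its pocket and the bottle's neck is gripped with the bottle still upright.

```bash
python3 -m handwheel '[[0,0,15,0,1],[0,0,30,0,1],[0,0,15,0,1],[-23,-10,0,0,1],[-30,-14,0,0,1],[-30,-14,0,0,1],[-30,-14,0,0,1],[-30,-12,0,0,1]]'
python3 -m handwheel '[[-20,-8,0,0,1],[0,0,0,0,1],[0,0,0,0,1]]'
```

```text
clock: 23.52
ee_pos: [0.4876, 0.1946, 0.1387]
orientation: [0.0, -0.703, 0.711, 0.0]
ft_force: [0.7, 0.2, -1.2]
opening: 0.0245
clock: 23.9
ee_pos: [0.4695, 0.1878, 0.139]
orientation: [0.001, -0.704, 0.711, -0.0]
ft_force: [0.3, 0.3, -1.8]
opening: 0.0246
```

```bash
python3 -m handwheel '[[0,-1,-20,0,1],[0,0,-20,0,1],[0,0,-10,0,1],[0,0,-3,0,1],[0,0,-1,0,1],[0,0,0,0,1],[0,0,0,0,1]]'
```

```text
clock: 24.78
ee_pos: [0.4689, 0.1865, 0.0851]
orientation: [0.001, -0.704, 0.711, -0.0]
ft_force: [0.1, 0.5, -1.4]
opening: 0.0249
```

```bash
python3 -m handwheel '[[0,0,-1,0,1],[0,0,-1,0,1],[0,0,-1,0,1],[0,0,0,0,1]]'
```

```text
clock: 25.28
ee_pos: [0.4688, 0.1864, 0.0825]
orientation: [0.0, -0.704, 0.71, -0.0]
ft_force: [-1.8, 0.1, 4.7]
opening: 0.0248
```

Contact is at the expected height. Next I release, lift, and go to the cone at (0.552,-0.4125).

```bash
python3 -m handwheel '[[0,0,0,0,0.4],[0,0,0,0,0.4],[0,0,0,0,0.4],[0,0,45,0,0.4],[0,0,45,0,0.4],[8,-55,0,0,0.4],[8,-55,0,0,0.4],[8,-55,0,0,0.4]]'
python3 -m handwheel '[[8,-55,0,0,0.4],[8,-55,0,0,0.4],[8,-55,0,0,0.4],[8,-55,0,0,0.4],[8,-55,0,0,0.4],[8,-55,0,0,0.4],[8,-55,0,0,0.4],[0,0,0,0,0.4]]'
python3 -m handwheel '[[3,-49,-20,0,0.4],[0,0,0,0,0.4],[0,0,0,0,0.4]]'
```

```text
clock: 26.28
ee_pos: [0.4928, 0.0199, 0.1717]
orientation: [0.0, -0.704, 0.71, -0.0]
ft_force: [0.9, 0.9, -0.3]
opening: 0.052
clock: 27.28
ee_pos: [0.5482, -0.3672, 0.17]
orientation: [-0.0, -0.702, 0.712, 0.0]
ft_force: [-0.1, 1.1, 0.1]
opening: 0.0523
clock: 27.65
ee_pos: [0.5515, -0.4119, 0.1513]
orientation: [-0.0, -0.704, 0.71, 0.0]
ft_force: [-0.3, -1.1, 0.6]
opening: 0.0522
```

```bash
python3 -m handwheel '[[0,0,-45,0,0.4],[0,0,-35,0,0.4],[0,0,-12,0,0.4],[0,0,-3,0,0.4],[0,0,0,0,0.4]]'
python3 -m handwheel '[[0,0,0,0,0.6],[0,0,0,0,0.65],[0,0,0,0,0.7],[0,0,0,0,0.8],[0,0,0,0,1],[0,0,0,0,1],[0,0,0,0,1]]' 25
python3 - <<'E'
from h import *
f=bot.grab_frame('scene'); cv2.imwrite('pics/scene5.png',cv2.resize(f['frame'][120:290,80:420,::-1],None,fx=2.3,fy=2.3))
E
```

```text
clock: 28.28
ee_pos: [0.5528, -0.4129, 0.0584]
orientation: [0.0, -0.704, 0.71, -0.001]
ft_force: [-0.5, -0.2, 0.9]
opening: 0.052
clock: 29.15
ee_pos: [0.5516, -0.4128, 0.0567]
orientation: [-0.0, -0.704, 0.711, 0.0]
ft_force: [-0.7, 1.0, 1.1]
opening: 0.0246
```

View pics/scene5.png

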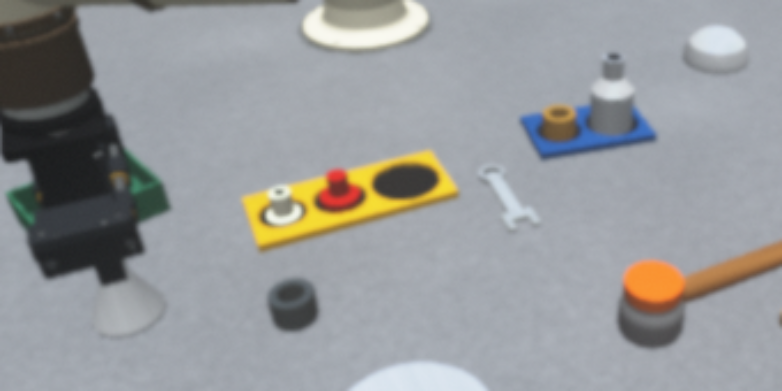

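The bottle and collar stand in the blue board. The cone is gripped by its neck at crop (115,270), and the steel collar hasn't moved.

```bash
python3 -m handwheel '[[0,0,20,0,1],[0,0,40,0,1],[0,0,30,0,1],[-8,32,0,0,1],[-11,45,0,0,1],[-11,45,0,0,1],[-11,45,0,0,1],[-11,45,0,0,1]]'
python3 -m handwheel '[[-11,40,0,0,1],[-9,35,0,0,1],[-8,25,0,0,1],[0,0,0,0,1],[0,0,0,0,1]]'
```

```text
clock: 30.2
ee_pos: [0.4991, -0.1992, 0.1462]
orientation: [0.0, -0.703, 0.711, 0.0]
ft_force: [1.1, 0.4, -0.5]
opening: 0.0247
clock: 30.82
ee_pos: [0.4719, -0.1009, 0.1466]
orientation: [0.0, -0.704, 0.711, -0.0]
ft_force: [0.5, -0.1, -0.3]
opening: 0.0243
```

```bash
python3 -m handwheel '[[-1,0,-30,0,1],[0,0,-30,0,1],[0,0,-15,0,1],[0,0,-5,0,1],[0,0,-2,0,1],[0,0,0,0,1],[0,0,0,0,1]]'
```

```text
clock: 31.7
ee_pos: [0.4711, -0.1007, 0.0652]
orientation: [0.001, -0.704, 0.711, -0.0]
ft_force: [-0.0, -0.1, -0.7]
opening: 0.0245
```

```bash
python3 -m handwheel '[[0,0,-2,0,1],[0,0,-1,0,1],[0,0,-1,0,1],[0,0,-1,0,1],[0,0,0,0,1]]'
```

```text
clock: 32.33
ee_pos: [0.4706, -0.1008, 0.0605]
orientation: [-0.0, -0.704, 0.71, -0.0]
ft_force: [-2.2, 1.2, 6.9]
opening: 0.0244
```

```bash
python3 -m handwheel '[[0,0,0,0,0.4],[0,0,0,0,0.4],[0,0,0,0,0.4],[0,0,45,0,0.4],[0,0,50,0,0.4],[0,0,50,0,0.4]]'
python3 -m handwheel '[[0,-60,0,0,0.4],[0,-60,0,0,0.4],[0,-60,0,0,0.4],[0,-60,0,0,0.4],[0,-60,0,0,0.4],[0,-60,0,0,0.4],[0,0,0,0,0.4],[0,0,0,0,0.4]]'
python3 - <<'E'
from h import *
f=bot.grab_frame('top'); im=f['frame']; big=cv2.resize(im,None,fx=4,fy=4,interpolation=cv2.INTER_CUBIC)
def circ(p,z,r,col):
    o=proj(f,[[p[0]+r*np.cos(a),p[1]+r*np.sin(a),z] for a in np.linspace(0,6.3,40)]); cv2.polylines(big,[np.int32((o+.5)*4-.5)],True,col,1)
for p,L in {(.4688,.1871):[(.104,.013),(.059,.028)],(.4553,.1153):[(.036,.022)],(.4712,-.1004):[(.084,.013)],(.4692,-.1793):[(.016,.023),(.042,.012)],(.4676,-.2443):[(.010,.019),(.038,.012)],(.6325,-.269):[(.032,.022)]}.items():
    for z,r in L: circ(p,z,r,(0,255,0))
cv2.imwrite('pics/fin_a.png',big[640:1080,900:1300,::-1]); cv2.imwrite('pics/fin_b.png',big[640:1080,1360:1860,::-1])
f=bot.grab_frame('scene'); cv2.imwrite('pics/fin_s.png',cv2.resize(f['frame'][130:280,170:430,::-1],None,fx=3,fy=3,interpolation=cv2.INTER_CUBIC))
E
```

```text
clock: 33.08
ee_pos: [0.4704, -0.1008, 0.2059]
orientation: [-0.0, -0.704, 0.711, 0.0]
ft_force: [1.6, -0.1, -0.2]
opening: 0.0521
clock: 34.08
ee_pos: [0.4702, -0.4605, 0.2037]
orientation: [-0.0, -0.703, 0.711, 0.001]
ft_force: [-0.4, 0.4, 0.1]
opening: 0.0527
```

View pics/fin_a.png

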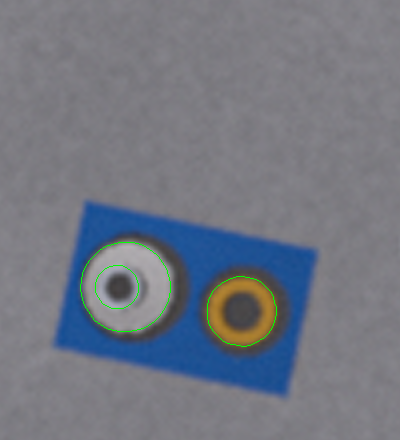

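View pics/fin_b.png

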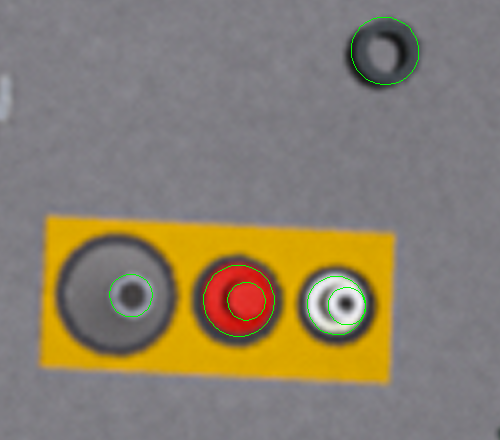

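View pics/fin_s.png

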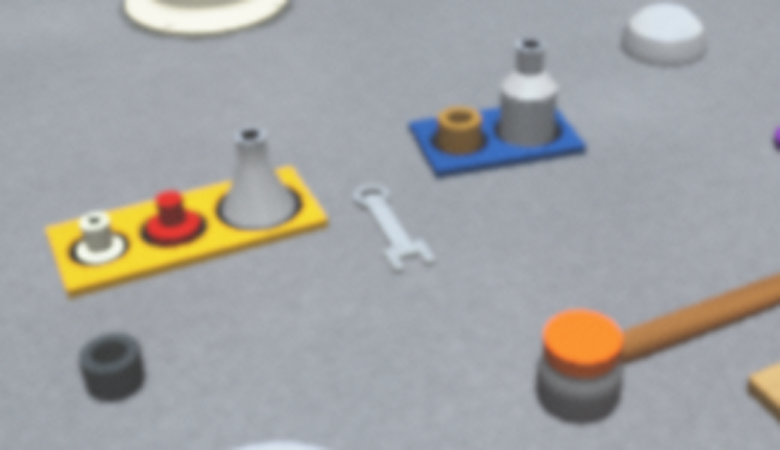

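All five parts match their predicted outlines to within 1–2 mm. They are upright on the pocket floors, the steel collar hasn't moved, and the gripper is clear.

```bash
python3 -c "
from workcell import bot
print(bot.hand_in())"
```

```text
the job is handed in; nothing more can be done
None
```

I made up both kits and handed the job in at about 34 s on the robot's clock, well under the 128 s limit. The hand-in reports no verdict, so the result rests on my own checks.

- **Blue board:** the bottle is in the big pocket and the brass collar in the small one.
- **Yellow board:** the cone is in the big pocket, the red cap in the middle one and the white bush in the end one.
- **Last checks:** in the final pictures each part lined up to about 1–2 mm with the outline expected at its pocket centre. All five stood upright on the pocket floors, and the bottle and cone were never tipped.
- **Steel collar and arm:** the steel collar matched its starting outline. The gripper was open and about 0.2 m up, away from both boards.
- **Disagreements:** none in the final checks. Early on, some network detections were wrong or a few mm off (for example, the cone also reported as a bottle), so I used positions fitted to the top picture instead.

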